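# Seat a batten in the cut-off board and lock the cam

## Task

Set the dark hardwood batten up for sawing on the cut-off board: with the fingertips, push it along the board until it lies flat against the aluminium fence and its right-hand end touches the length stop. Then push the cam lever clockwise as far as it goes, so that the cam clamps the batten there. Push only: do not lift the batten, and leave the blue tin and the turning tool beside the board where they lie.

Things in the scene. Friction and masses are not known exactly. Their poses are not given: they have to be found in the camera images.
- cutoff_board: fixed plywood board, 140 (x) x 290 (y) x 12 mm, origin at the centre of its underside on the bench; it carries the cam lever. Along its far edge stands an aluminium fence, 22 mm thick, 38 mm high above the board, cut by a narrow saw kerf; the fence's working face looks to -x and is the plane x = +45 mm of the board's frame
- length_stop: aluminium block clamped on the fence near the board's right (-y) end, fixed; 28 mm along the fence, reaching 33 mm out from it and 49 mm above the board (black thumb knob to 68 mm). Axes parallel to the board's; origin at the foot of its working face, on the board's top, in the plane of the fence face. The working face (y = 0) looks to +y and takes the batten's end
- batten: loose dark hardwood batten, 32 (x) x 260 (y) x 26 mm, about 0.2 kg, lying on the board between fence and cam, slightly askew, 11 to 17 mm off the fence and 15 to 40 mm short of the stop; its left end overhangs the board. Origin at the centre of its underside, y towards its left end, x towards the fence
- batten_back_left (a point): lower edge of the batten's far (fence-side) face at its left (+y) end
- batten_back_right (a point): lower edge of the batten's far (fence-side) face at its right (-y) end, the end that meets the stop
- cam_lever (a joint): angle of the cam lever, rad: 0 to 0.25 open as found, 1.92 locked on its end stop. Turns clockwise seen from above about the upright axis through point cam_pivot and stays where it is left (friction about 0.1 N m). In the board's frame, counterclockwise from its +x, the lever points along 210 deg (towards the robot) at 0 and along 100 deg (to the left, along the batten's front) when locked
- cam_pivot (a point): point on the cam's axis at the height of the board's top. Steel hub 13 mm in radius; cam lobe of radius 14 mm about a point 24 mm from the axis, 107 deg clockwise of the lever; both 1 to 26 mm above the board. The lobe reaches the seated batten only in the last 0.35 rad, passes dead centre at 1.8 and presses the batten on the fence
- lever_knob (a point): centre of the lever's black ball knob, 28 mm in diameter, 104 mm from the cam's axis and 39 mm above the board's top. The lever's rod is 10 mm thick, its axis 33 mm above the board at the hub, 38 mm at the knob
- light_a: bystander: short turning tool with a light wooden handle, 32 x 176 x 31 mm, on the bench between the board's fence and the tool rack behind it; origin at the centre of its underside
- tin_box: bystander: flat blue tin, 57 x 87 x 23 mm, on the bench to the right of the board; origin at the centre of its underside

How it is judged:
By the outcome, as a careful person would: the job done as asked, in the order asked, and still so for the second after the job is handed in, with the robot touching nothing.
It also fails if it takes over 64 s, if anything falls off the work surface, if the arm or the gripper's body presses on something with over 40 N, if the wrist force passes 120 N, or if a joint passes its speed limit or range.

## Robot

A 6-joint arm with a two-finger parallel gripper is mounted at the origin on a cart in front of the work surface, level with it; the furniture and walls round the work are solid. World frame = base frame: x ahead of the robot, y to its left, z up, the work surface at z = 0. Lengths are in m, angles in rad, forces in N, time in s.
With the tool pointing down it reaches from about 0.325 to 0.775 m from the base axis. Payload 5.5 kg.
Tool frame: the origin (TCP) lies on the centre line of the jaws, within the pads' length; the fingertips stand 17 mm ahead of it and the grasp point (between the pads) lies 2 mm behind it; z points along the fingers, y is the direction in which the jaws open and shut (so a half turn about z gives the same grasp; the last joint's range is limited). The gripper opens to 88 mm and grips with 3 to 60 N. Pads are 20 mm wide; open, the fingers measure 115 mm over their backs; the gripper's body (75 mm by 178 mm) begins 61 mm behind the grasp point.
Start: joints at [1.266, 0.091, 1.231, -0, 1.82, -0.057], TCP at [0.147, 0.582, 0.24] pointing down, gripper open.
Joint ranges: [-2.87, 2.87], [-0.86, 2.18], [0.17, 2.46], [-1.51, 4.65], [0.06, 2.69], [-2.65, 2.65]. Speed limits (rad/s): [2.57, 2.57, 3.01, 3.14, 3.14, 3.14].

## Interface

Orientations are given as a rotation vector (axis times angle).
In Python, from rig import get_state, get_image, get_calibration, robot gives the robot as it stands.
- The arm moves only by the tool carry_out, never from a script. Its argument "rows" is a list of rows, each a list of 2 entries, a list of its own where there are three numbers: the shift along the tool's x, y, z in mm, then the turn about the tool's z in degrees. A call has exactly 8 rows; each row is the pose to reach, as a shift and turn from the pose commanded when the call began, along the tool's axes at that moment; what a row does not reach only later rows make up. A row lasts 1/8 s, in which the tool goes at most 62.5 mm and 10.7 degrees, less where a joint would pass 70% of its speed; a pose out of reach is approached as far as the arm can. A call with a gripper value outside its range is refused whole. "fingers" is the gripper's target within -1 to 1 (fully open at 1, half-way at 0, shut at -1), set as the call begins (left out, the last holds). The fingers move at their own pace and stop on an object; "squeeze" is the grip in N (left out, the last holds). Time passes only in rows, so rows that repeat a pose let the fingers close, or fill a call up. It gives the time, the measured TCP pose, the force and the opening at its end, in the units of the state.
- get_state(): the state, without advancing time (a new reading comes with each control period).
- get_image(name): name is "scene" or "top" or "wrist"; returns the picture (384x512x3 uint8, blue, green, red); there is no depth.
- get_calibration(name): a dict with "mtx" (3x3 intrinsics, pixels), "R" (3x3) and "t" (3): a world point X has camera coordinates R X + t. Camera axes: x right, y down, z forward; pixel columns grow to the right and rows downward; lengths in m; the calibration is good to about 2 mm. The wrist camera is an equidistant fisheye: a pixel r from the principal point sees the ray r / f radians off the axis. A picture is of the moment at which its call begins: read the wrist's pose just before it. get_calibration takes no time and is no camera call; for the wrist camera it gives the pose at the moment of the call.
- robot.close_job(): hands the job in, once; it reports no verdict.
The state is a dict: "clock": time; "q": joint angles; "joint_vel": joint speeds; "joint_efforts": joint torques, N m; "tcp_pos": TCP position; "tool_rot": TCP orientation; "contact_force": force on the tool from outside, world axes, zero at the start; "wrist_torque": the same for the moment, N m; "grip_width": opening from 0.0 (shut) to 1.0 (fully open).
Only numpy, scipy, OpenCV 4.12 (cv2) and the standard library are available. Lean on these libraries where they do the work, as an engineer would, in place of code of your own. Each camera call takes 0.05 s, during which the arm holds its last target.

## Working session

There is one attempt and no reset: what is moved stays moved. The work goes in short steps, Python scripts to look and compute and a tool call to move; the robot and the scene stay as the last step left them, time stands still between calls to the robot, and variables do not carry over. Pictures are saved under pics/ and viewed, and the job is handed in when it is done.

Besides the shell and the picture viewer there is one more tool, called after "Request:" as a command line: name --argument value ..., lists and objects as JSON in quotes. carry_out: Moves the arm, as the interface text tells. Its arguments: {"type":"object","properties":{"rows":{"type":"array"},"fingers":{"type":"number"},"squeeze":{"type":"number"}},"required":["rows"]}

```bash
mkdir -p pics; ls
python3 - <<'E'
from rig import *
import cv2
s=get_state();print(s)
for n in("scene","top","wrist"):
    c=get_calibration(n);print(n,c)
    cv2.imwrite(f"pics/{n}0.png",get_image(n))
E
```

```text
pics
{'clock': 0.0, 'q': array([ 1.26630361e+00,  9.18796246e-02,  1.23185346e+00, -4.24496365e-07,
        1.81978003e+00, -5.66341129e-02]), 'joint_vel': array([-0.00153401,  0.00018497, -0.00167536,  0.000525  , -0.00056742,
       -0.00133053]), 'joint_efforts': array([-7.76884172e-04, -4.46450114e+01, -4.06447721e+01,  6.98137935e-02,
        2.94324209e-02, -1.26381733e-04]), 'tcp_pos': array([0.14708593, 0.58143539, 0.23851271]), 'tool_rot': array([-3.88296961e-01, -3.11715523e+00,  2.96740598e-03]), 'contact_force': array([-0.10624397,  0.11216608, -0.78378429]), 'wrist_torque': array([0.03462865, 0.04623982, 0.04665179]), 'grip_width': 1.001891006811888}
scene {'mtx': array([[372.73212352,   0.        , 263.13080539],
       [  0.        , 372.73212352, 192.22339301],
       [  0.        ,   0.        ,   1.        ]]), 'R': array([[-0.67874266, -0.73421905, -0.01519176],
       [-0.42389912,  0.40859471, -0.80830681],
       [ 0.59968153, -0.54219254, -0.58856547]]), 't': array([0.28601213, 0.36909295, 0.45305077])}
top {'mtx': array([[434.30206862,   0.        , 253.35309315],
       [  0.        , 434.30206862, 195.30465495],
       [  0.        ,   0.        ,   1.        ]]), 'R': array([[-0.0514602 , -0.99867315, -0.00194418],
       [-0.97578262,  0.05069493, -0.212787  ],
       [ 0.21260323, -0.00905296, -0.97709667]]), 't': array([-0.15407079,  0.61527645,  0.78386132])}
wrist {'mtx': array([[297.31863964,   0.        , 252.63881568],
       [  0.        , 297.31863964, 190.33849302],
       [  0.        ,   0.        ,   1.        ]]), 'R': array([[ 0.2468079 ,  0.96906289, -0.00172348],
       [ 0.92489815, -0.23502816,  0.29887319],
       [ 0.28922185, -0.07535831, -0.95429128]]), 't': array([-0.59955031, -0.03623302,  0.39203629])}
```

View pics/scene0.png

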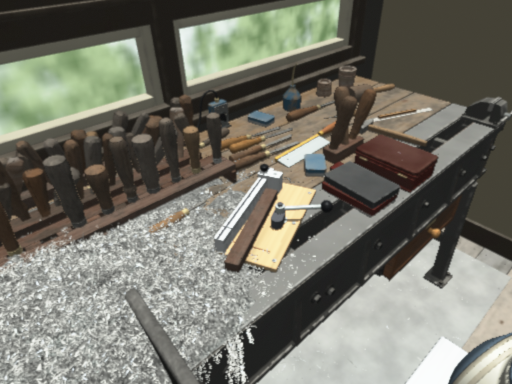

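View pics/top0.png

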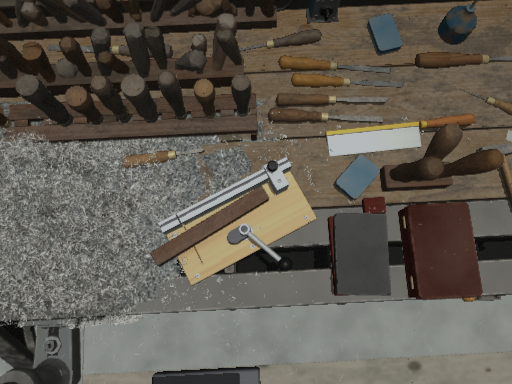

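View pics/wrist0.png

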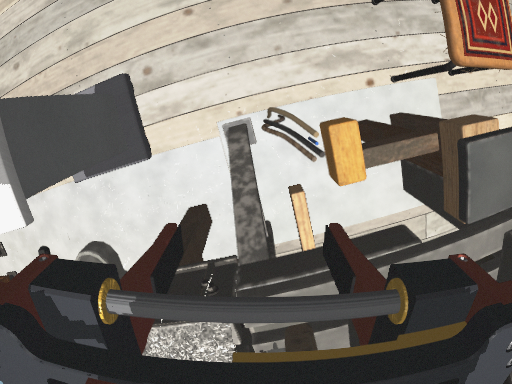

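Run:
```python
import cv2
a=cv2.imread("pics/top0.png")[140:300,140:330]; cv2.imwrite("pics/top0z.png",cv2.resize(a,None,fx=4,fy=3.7,interpolation=cv2.INTER_CUBIC))
a=cv2.imread("pics/scene0.png")[155:275,205:345]; cv2.imwrite("pics/scene0z.png",cv2.resize(a,None,fx=5,fy=5,interpolation=cv2.INTER_CUBIC))
```

```text
(no output)
```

View pics/top0z.png

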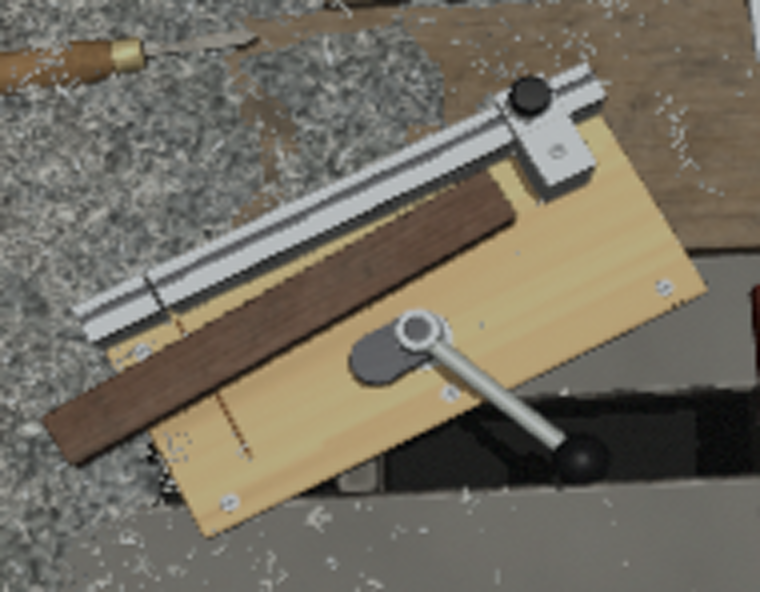

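View pics/scene0z.png

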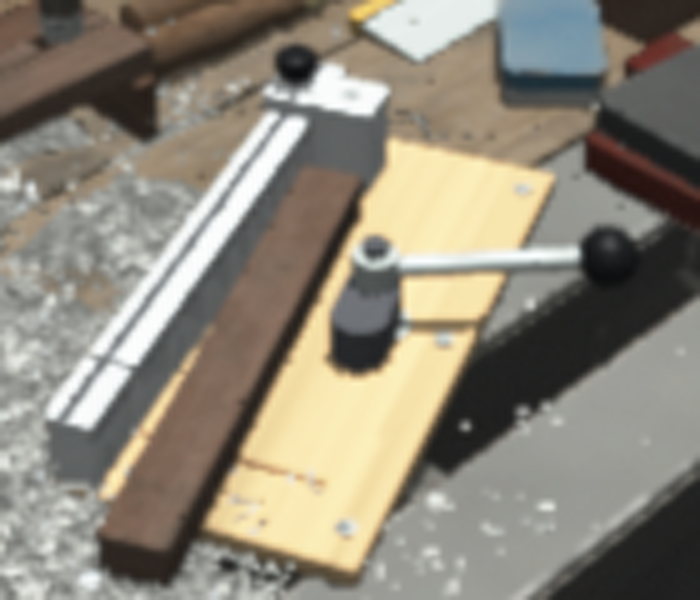

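```bash
cat > h.py <<'E'
import numpy as np,cv2
from rig import *
def cast(n,u,v,z,c=None):
    c=c or get_calibration(n)
    d=c["R"].T@np.linalg.inv(c["mtx"])@np.array([u,v,1.]); o=-c["R"].T@c["t"]
    return o+d*(z-o[2])/d[2]
def proj(n,X):
    c=get_calibration(n); p=c["mtx"]@(c["R"]@np.array(X)+c["t"]); return p[:2]/p[2]
E
python3 - <<'E'
from h import *
Z=lambda X,Y:(140+X/4-.375,140+Y/3.7-.365)
S=lambda X,Y:(205+X/5-.4,155+Y/5-.4)
P={"bBL":(208,537,.012),"bBR":(707,290,.012),"batFL":(42,420,.038),"batNL":(80,465,.038),"batNR":(515,215,.038),"batFR":(485,170,.038),
"fFL":(75,310,.05),"fNL":(92,342,.05),"fNR":(605,97,.05),"fFR":(587,65,.05),"stopNR":(593,161,.061),"stopNL":(548,188,.061),"knob":(580,458,.051),"hub":(418,330,.052)}
W={k:cast("top",*Z(a,b),z) for k,(a,b,z) in P.items()}
print("TOP")
for k,w in W.items(): print(k,np.round(w*1000,1))
P2={"bBL":(355,577,.012),"bBR":(553,176,.012),"batFL":(103,538,.038),"batNL":(170,553,.038),"batNR":(362,181,.038),"batFR":(308,168,.038),
"fFL":(48,410,.05),"fNL":(85,428,.05),"stopNR":(390,88,.061),"stopNL":(375,108,.061),"knob":(610,255,.051),"hub":(375,248,.052)}
print("SCENE")
for k,(a,b,z) in P2.items(): print(k,np.round(cast("scene",*S(a,b),z)*1000,1))
for a,b in (("bBL","bBR"),("batFL","batFR"),("batNL","batNR"),("fNL","fNR"),("fFL","fFR"),("hub","knob")):
    d=W[b]-W[a];print(a,b,np.linalg.norm(d)*1000,np.degrees(np.arctan2(d[1],d[0])))
E
```

```text
TOP
bBL [442.2 -53.7  12. ]
bBR [ 563.7 -313.4   12. ]
batFL [506.8  22.9  38. ]
batNL [482.2   4.3  38. ]
batNR [ 606. -216.   38.]
batFR [ 632.  -202.2   38. ]
fFL [563.1   3.8  50. ]
fNL [545.6  -4.5  50. ]
fNR [ 667.  -264.8   50. ]
fFR [ 685.7 -256.9   50. ]
stopNR [ 628.7 -255.3   61. ]
stopNL [ 615.  -232.1   61. ]
knob [ 472.5 -239.    51. ]
hub [ 543.4 -164.3   52. ]
SCENE
bBL [438.2 -49.3  12. ]
bBR [ 562.2 -311.5   12. ]
batFL [502.6  23.8  38. ]
batNL [478.8  10.   38. ]
batNR [ 601.2 -212.9   38. ]
batFR [ 627.4 -201.5   38. ]
fFL [564.4   2.8  50. ]
fNL [545.5  -1.7  50. ]
stopNR [ 625.5 -256.2   61. ]
stopNL [ 617.9 -238.1   61. ]
knob [ 470.8 -240.6   51. ]
hub [ 546.5 -167.3   52. ]
bBL bBR 286.6528881918143 -64.91765652685022
batFL batFR 257.5459237671608 -60.92158155686746
batNL batNR 252.68460968987594 -60.66619787847689
fNL fNR 287.25698188583635 -64.99845656593409
fFL fFR 288.08352856089203 -64.82281587282559
hub knob 103.03582341600776 -133.4851437071594
```

Request:
carry_out --rows '[[[-20,-22,0],6],[[-54,-59,0],15],[[-90,-98,0],25],[[-126,-138,0],35],[[-162,-177,0],45],[[-198,-217,0],55],[[-234,-256,0],65],[[-270,-296,0],75]]' --fingers 1

```text
clock: 1.15
tcp_pos: [0.3326, 0.2355, 0.2409]
tool_rot: [-2.183, -2.23, -0.016]
contact_force: [5.0, 1.4, 8.5]
grip_width: 0.999
```

```bash
cat >> h.py <<'E'
from scipy.spatial.transform import Rotation as Ro
YAW=np.radians(24.95); EX=np.array([np.cos(YAW),np.sin(YAW),0]);EY=np.array([-np.sin(YAW),np.cos(YAW),0])
def W(ex,ey,z): return (EX*ex+EY*ey+np.array([0,0,z]))/1000
def bf(p): p=np.asarray(p)*1000; return np.round([EX@p,EY@p,p[2]],1)
def st():
    s=get_state();R=Ro.from_rotvec(s["tool_rot"]).as_matrix()
    print("t",round(s["clock"],2),"bf",bf(s["tcp_pos"]),"yawY",round(np.degrees(np.arctan2(R[1,1],R[0,1])),2),"F",np.round(s["contact_force"],1),"q",np.round(s["q"],2),"w",round(s["grip_width"],3))
    return s,R
def delta(ex,ey,z,yaw=None):
    s,R=st(); d=R.T@(W(ex,ey,z)-s["tcp_pos"])*1000
    y=np.degrees(np.arctan2(R[1,1],R[0,1]))
    print("tool delta",np.round(d,1), None if yaw is None else "turn %.1f"%(-(yaw-y)))
E
python3 - <<'E'
from h import *
delta(420,-272,140,-65.05)
E
```

```text
t 1.15 bf [400.9  73.2 240.9] yawY 1.22 F [5.  1.4 8.5] q [ 0.51 -0.44  1.7   0.02  1.88  0.5 ] w 0.999
tool delta [-310.4  157.2   92.9] turn 66.3
```

Request:
carry_out --rows '[[[-45,23,5],9.5],[[-95,48,15],19],[[-145,75,30],28.5],[[-195,100,50],38],[[-245,126,70],48],[[-280,145,85],57],[[-300,155,100],65.9],[[-300,155,100],65.9]]'

```text
clock: 2.15
tcp_pos: [0.4948, -0.0703, 0.1376]
tool_rot: [-3.067, -0.675, 0.006]
contact_force: [0.1, -0.2, -0.4]
grip_width: 0.997
```

Run:
```python
from h import *
delta(420,-272,39,-65.05)
c=get_calibration("wrist")
a=get_image("wrist");cv2.imwrite("pics/wrist1.png",a)
a=get_image("top");cv2.imwrite("pics/top1.png",cv2.resize(a[130:310,120:350],None,fx=3.4,fy=3.3))
```

```text
t 2.15 bf [ 419.  -272.4  137.6] yawY -65.18 F [ 0.1 -0.2 -0.4] q [-0.21 -0.17  1.67 -0.    1.65  0.93] w 0.997
tool delta [ 1.4 -0.2 98.6] turn -0.1
```

View pics/wrist1.png

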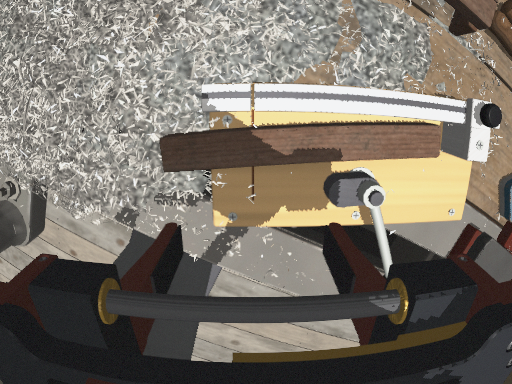

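View pics/top1.png

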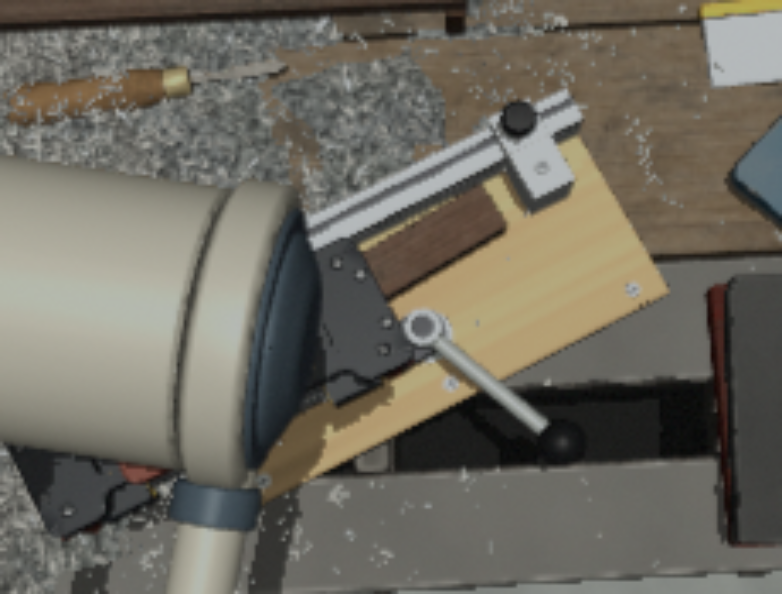

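Request:
carry_out --rows '[[[0,0,20],0],[[0,0,45],0],[[0,0,70],0],[[0,0,90],0],[[0,0,100],0],[[0,0,100],0],[[4,0,100],0],[[8,0,100],0]]'

```text
clock: 3.25
tcp_pos: [0.5037, -0.0659, 0.0408]
tool_rot: [3.067, 0.677, 0.003]
contact_force: [0.1, 0.8, -0.3]
grip_width: 1.002
```

Request:
carry_out --rows '[[[3,0,0],0],[[6,0,0],0],[[9,0,0],0],[[12,0,0],0],[[15,0,0],0],[[17,0,0],0],[[19,0,0],0],[[20,0,0],0]]'

```text
clock: 4.25
tcp_pos: [0.521, -0.0575, 0.0396]
tool_rot: [3.068, 0.677, -0.0]
contact_force: [-1.4, -1.6, 0.5]
grip_width: 0.999
```

Run:
```python
from h import *
st()
a=get_image("wrist");cv2.imwrite("pics/wrist2.png",a)
a=get_image("scene");cv2.imwrite("pics/scene2.png",cv2.resize(a[145:285,195:355],None,fx=4.2,fy=4.2))
```

```text
t 4.25 bf [ 448.1 -271.9   39.6] yawY -65.1 F [-1.4 -1.6  0.5] q [-0.17 -0.06  1.74 -0.    1.46  0.96] w 0.999
```

View pics/wrist2.png

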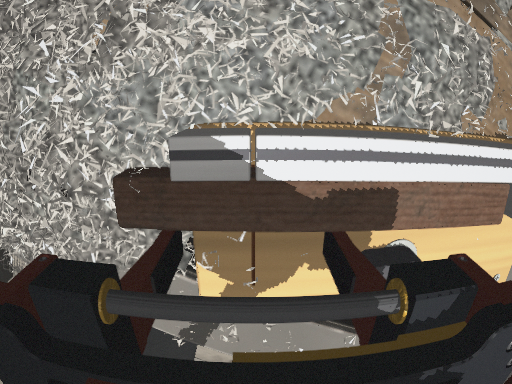

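View pics/scene2.png

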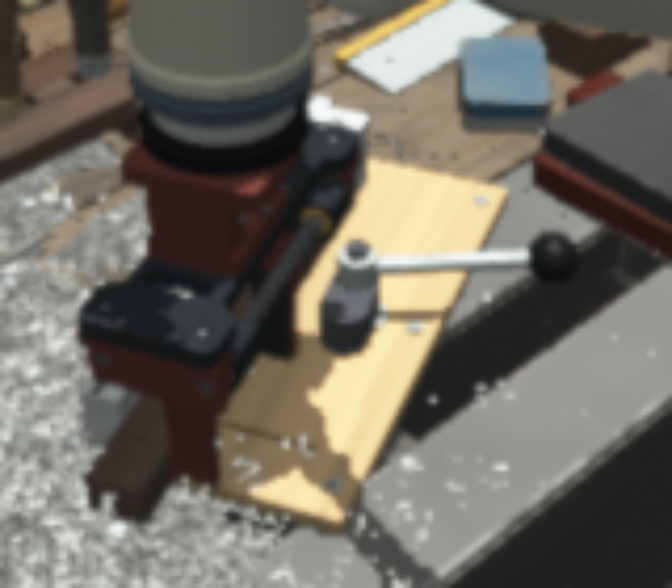

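Request:
carry_out --rows '[[[1,0,0],0],[[2,0,0],0],[[3,0,0],0],[[4,0,0],0],[[5,0,0],0],[[5,0,0],0],[[5,0,0],0],[[5,0,0],0]]'

```text
clock: 5.35
tcp_pos: [0.5224, -0.057, 0.0396]
tool_rot: [3.067, 0.676, -0.013]
contact_force: [-15.2, -6.0, 9.2]
grip_width: 0.997
```

Run:
```python
from h import *
st()
```

```text
t 5.35 bf [ 449.6 -272.    39.6] yawY -65.12 F [-15.2  -6.    9.2] q [-0.17 -0.05  1.73 -0.    1.47  0.97] w 0.997
```

Request:
carry_out --rows '[[[-6,0,0],0],[[-12,0,0],0],[[-12,0,-15],0],[[-12,0,-40],0],[[-12,0,-60],0],[[0,-35,-70],0],[[12,-70,-70],0],[[23,-105,-70],0]]'

```text
clock: 6.35
tcp_pos: [0.5024, 0.0507, 0.1111]
tool_rot: [3.068, 0.677, 0.003]
contact_force: [0.7, 0.1, -0.3]
grip_width: 0.999
```

Request:
carry_out --rows '[[[0,0,0],0],[[0,0,0],0],[[0,0,0],0],[[0,0,0],0],[[0,0,15],0],[[0,0,35],0],[[0,0,55],0],[[0,0,70],0]]' --fingers -1 --squeeze 20

```text
clock: 7.35
tcp_pos: [0.5012, 0.0495, 0.0371]
tool_rot: [-3.067, -0.677, 0.004]
contact_force: [0.3, -0.8, -0.2]
grip_width: 0.124
```

Run:
```python
from h import *
st()
a=get_image("wrist");cv2.imwrite("pics/wrist3.png",a)
a=get_image("scene");cv2.imwrite("pics/scene3.png",cv2.resize(a[145:285,195:355],None,fx=4.2,fy=4.2))
```

```text
t 7.35 bf [ 475.3 -166.5   37.1] yawY -65.1 F [ 0.3 -0.8 -0.2] q [ 0.03 -0.11  1.79 -0.    1.46  1.17] w 0.124
```

View pics/wrist3.png

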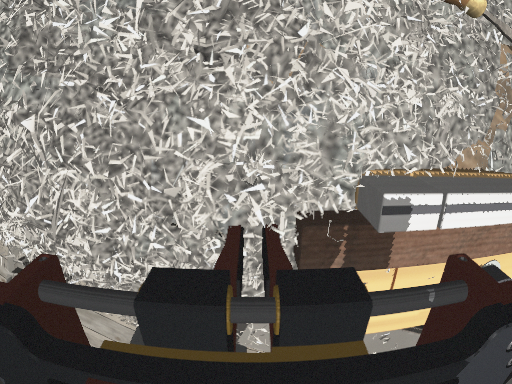

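View pics/scene3.png

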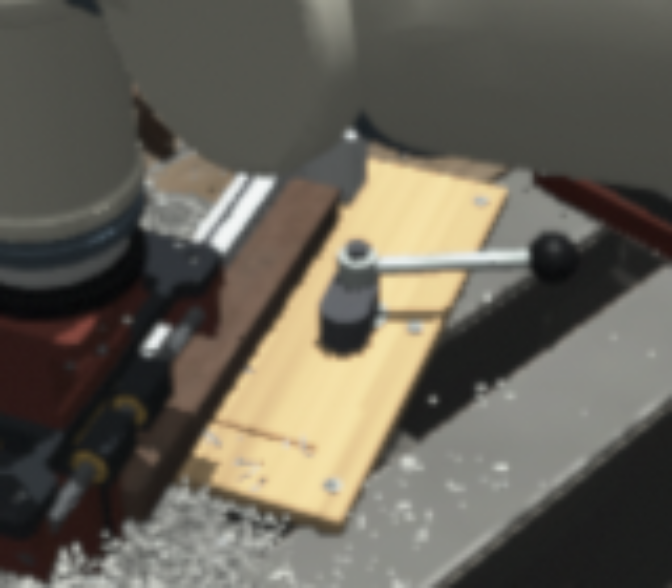

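Request:
carry_out --rows '[[[0,4,0],0],[[0,7,0],0],[[0,10,0],0],[[0,13,0],0],[[0,16,0],0],[[0,19,0],0],[[0,22,0],0],[[0,24,0],0]]'

```text
clock: 8.45
tcp_pos: [0.5122, 0.0279, 0.0397]
tool_rot: [-3.067, -0.677, 0.0]
contact_force: [-1.9, 2.0, 2.6]
grip_width: 0.008
```

Request:
carry_out --rows '[[[0,1,0],0],[[0,2,0],0],[[0,3,0],0],[[0,4,0],0],[[0,5,0],0],[[0,6,0],0],[[0,6,0],0],[[0,6,0],0]]'

```text
clock: 9.45
tcp_pos: [0.5148, 0.0221, 0.0395]
tool_rot: [3.067, 0.677, 0.0]
contact_force: [-0.1, 2.3, 1.6]
grip_width: 0.002
```

Run:
```python
from h import *
st()
a=get_image("wrist");cv2.imwrite("pics/wrist4.png",a)
a=get_image("top");cv2.imwrite("pics/top4.png",cv2.resize(a[130:310,120:350],None,fx=3.4,fy=3.3))
```

```text
t 9.45 bf [ 476.1 -197.1   39.5] yawY -65.1 F [-0.1  2.3  1.6] q [-0.02 -0.08  1.76 -0.    1.46  1.11] w 0.002
```

View pics/wrist4.png

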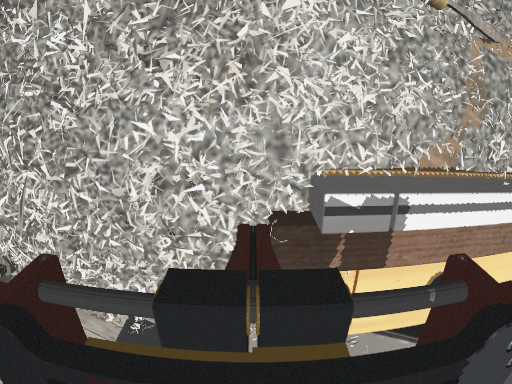

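View pics/top4.png

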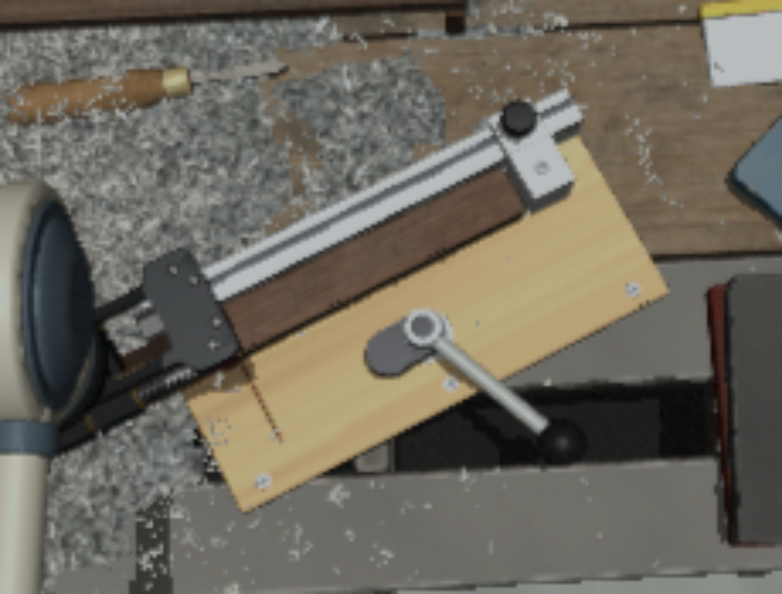

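Nearly at the stop, with about 2 N on the tool. I'll continue slowly until the force rises.

Request:
carry_out --rows '[[[0,0.7,0],0],[[0,1.4,0],0],[[0,2,0],0],[[0,2.6,0],0],[[0,3.2,0],0],[[0,4,0],0],[[0,4,0],0],[[0,4,0],0]]'

```text
clock: 10.55
tcp_pos: [0.5159, 0.0195, 0.0395]
tool_rot: [-3.066, -0.678, 0.001]
contact_force: [-3.5, 4.8, 2.1]
grip_width: 0.004
```

Run:
```python
from h import *
st()
```

```text
t 10.55 bf [ 476.  -200.    39.5] yawY -65.07 F [-3.5  4.8  2.1] q [-0.03 -0.08  1.76  0.    1.46  1.11] w 0.004
```

Request:
carry_out --rows '[[[0,0.5,0],0],[[0,1,0],0],[[0,1.5,0],0],[[0,2,0],0],[[0,2.5,0],0],[[0,3,0],0],[[0,3,0],0],[[0,3,0],0]]'

```text
clock: 11.55
tcp_pos: [0.516, 0.0193, 0.0395]
tool_rot: [-3.06, -0.679, 0.004]
contact_force: [-7.5, 14.8, 5.8]
grip_width: 0.005
```

Run:
```python
from h import *
st()
```

```text
t 11.55 bf [ 476.  -200.1   39.5] yawY -65.0 F [-7.5 14.8  5.8] q [-0.03 -0.08  1.76  0.01  1.47  1.1 ] w 0.005
```

Request:
carry_out --rows '[[[0,-6,0],0],[[0,-12,0],0],[[0,-12,-25],0],[[0,-12,-55],0],[[0,-6,-75],0],[[-14,30,-75],0],[[-28,66,-75],0],[[-41,101,-75],0]]'

```text
clock: 12.55
tcp_pos: [0.523, -0.0947, 0.1146]
tool_rot: [3.067, 0.677, -0.0]
contact_force: [0.9, 0.1, 0.2]
grip_width: 0.003
```

Request:
carry_out --rows '[[[0,0,25],0],[[0,0,50],0],[[0,0,70],0],[[0,0,75],0],[[0,0,75],0],[[5,0,75],0],[[9,0,75],0],[[12,0,75],0]]'

```text
clock: 13.55
tcp_pos: [0.5346, -0.0877, 0.0403]
tool_rot: [3.067, 0.678, 0.002]
contact_force: [-0.1, 0.3, 0.4]
grip_width: 0.004
```

Request:
carry_out --rows '[[[1,0,0],0],[[2,0,0],0],[[3,0,0],0],[[4,0,0],0],[[5,0,0],0],[[6,0,0],0],[[7,0,0],0],[[7,0,0],0]]'

```text
clock: 14.55
tcp_pos: [0.5364, -0.0867, 0.0397]
tool_rot: [3.067, 0.675, -0.016]
contact_force: [-18.2, -4.8, 11.2]
grip_width: 0.005
```

Run:
```python
from h import *
st()
```

```text
t 14.55 bf [ 449.7 -304.9   39.7] yawY -65.17 F [-18.2  -4.8  11.2] q [-0.22  0.    1.68 -0.    1.47  0.92] w 0.005
```

Request:
carry_out --rows '[[[-6,0,0],0],[[-12,0,0],0],[[-12,0,-25],0],[[-12,0,-60],0],[[-20,20,-95],0],[[-35,45,-125],0],[[-44,65,-140],0],[[-44,65,-140],0]]'

```text
clock: 15.55
tcp_pos: [0.5282, -0.1636, 0.1811]
tool_rot: [3.067, 0.674, 0.004]
contact_force: [0.7, -0.1, -0.4]
grip_width: 0.006
```

Run:
```python
from h import *
st()
a=get_image("wrist");cv2.imwrite("pics/wrist5.png",cv2.resize(a,None,fx=1.5,fy=1.5))
```

```text
t 15.55 bf [ 409.9 -371.1  181.1] yawY -65.21 F [ 0.7 -0.1 -0.4] q [-0.36 -0.04  1.47  0.    1.71  0.78] w 0.006
```

View pics/wrist5.png

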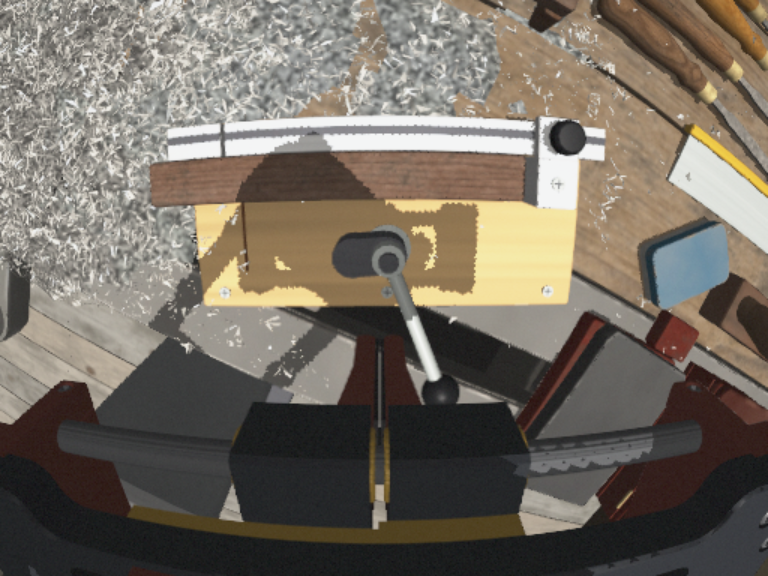

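```bash
cat >> h.py <<'E'
def castw(u,v,z,c=None):
    c=c or get_calibration("wrist"); K=c["mtx"]
    x=(u-K[0,2])/K[0,0];y=(v-K[1,2])/K[1,1];th=np.hypot(x,y)
    d=np.array([x*np.sin(th)/th,y*np.sin(th)/th,np.cos(th)]);d=c["R"].T@d;o=-c["R"].T@c["t"]
    return o+d*(z-o[2])/d[2]
E
python3 - <<'E'
from h import *
g=lambda u,v,z:bf(castw((u-.25)/1.5,(v-.25)/1.5,z/1000))
for n,u,v,z in (("hub",388,262,52),("knob",440,391,51),("batFL",151,163,38),("batNL",153,206,38),("batNR",523,201,38),("fenceNL",168,158,50),("stopNL",536,207,61),("stopNR",575,207,61),("boardNL",206,306,12),("boardNR",567,303,12)): print(n,g(u,v,z))
for z in(0,.04,.08):
  print(z,[ (np.round(cast("top",*p,z)*1000),) for p in((332,213),(332,293),(388,213))],[np.round(cast("scene",*p,z)*1000) for p in ((345,165),(323,180),(323,193))])
E
```

```text
hub [ 423.7 -375.7   52. ]
knob [ 328.9 -413.2   51. ]
batFL [ 493.5 -212.    38. ]
batNL [ 463.  -211.1   38. ]
batNR [ 462.5 -466.1   38. ]
fenceNL [ 495.6 -232.    50. ]
stopNL [ 461.5 -467.2   61. ]
stopNR [ 462.6 -494.3   61. ]
boardNL [ 379.4 -233.8   12. ]
boardNR [ 380.7 -518.9   12. ]
0 [(array([ 574., -349.,    0.]),), (array([ 412., -334.,    0.]),), (array([ 568., -466.,    0.]),)] [array([ 593., -479.,    0.]), array([ 588., -374.,    0.]), array([ 549., -328.,    0.])]
0.04 [(array([ 568., -341.,   40.]),), (array([ 412., -327.,   40.]),), (array([ 562., -453.,   40.]),)] [array([ 557., -424.,   40.]), array([ 552., -327.,   40.]), array([ 516., -284.,   40.])]
0.08 [(array([ 561., -333.,   80.]),), (array([ 413., -320.,   80.]),), (array([ 556., -440.,   80.]),)] [array([ 521., -369.,   80.]), array([ 516., -279.,   80.]), array([ 483., -239.,   80.])]
```

```bash
cat > plan.py <<'E'
from h import *
P=np.array([422.5,-378.5])
def pose(phi,d,z,r=75):
    a=np.radians(phi);t=np.array([np.sin(a),-np.cos(a)])
    xy=P+r*np.array([np.cos(a),np.sin(a)])-d*t
    # tool -y along t : toolY board angle = phi+90 
    return xy[0],xy[1],z,phi+90-360   # tool y angle in board frame
def rel(c,p):
    a=np.radians(c[3]); y=np.array([np.cos(a),np.sin(a)]); x=np.array([-y[1],y[0]])
    d=np.array([p[0]-c[0],p[1]-c[1]])
    return [[round(float(x@d),1),round(float(y@d),1),round(c[2]-p[2],1)],round(-(p[3]-c[3]),1)]
E
python3 - <<'E'
from plan import *
c=(410,-370,180,-90)
q=pose(201.6,33,180);print(q,rel(c,q))
c=pose(201.6,33,46)
for k in range(5):
    if k==0: L=[pose(201.6,33-2.5*i,46) for i in range(1,7)]+[pose(198.6,18.5,46),pose(195.6,18.5,46)]
    else: L=[pose(c0-3*i,18.5,46) for i in range(1,9)]
    print([rel(c,p) for p in L]); c=L[-1]; c0=c[3]+270
    print("end phi",c0,c)
E
```

```text
(np.float64(364.91487379697554), np.float64(-436.7919654856631), 180, -68.39999999999998) [[-45.1, 66.8, 0], -21.6]
[[[-0.0, -2.5, 0], -0.0], [[0.0, -5.0, 0], -0.0], [[0.0, -7.5, 0], -0.0], [[0.0, -10.0, 0], -0.0], [[0.0, -12.5, 0], -0.0], [[0.0, -15.0, 0], -0.0], [[-0.9, -18.5, 0], 3.0], [[-1.5, -22.4, 0], 6.0]]
end phi 195.60000000000002 (np.float64(355.23782417155803), np.float64(-416.48749403190163), 46, -74.39999999999998)
[[[-0.9, -4.0, 0], 3.0], [[-1.5, -7.9, 0], 6.0], [[-2.0, -12.0, 0], 9.0], [[-2.2, -16.0, 0], 12.0], [[-2.2, -20.0, 0], 15.0], [[-2.0, -24.1, 0], 18.0], [[-1.6, -28.1, 0], 21.0], [[-1.0, -32.1, 0], 24.0]]
end phi 171.60000000000002 (np.float64(345.60203899937125), np.float64(-385.84531101763446), 46, -98.39999999999998)
[[[-0.9, -4.0, 0], 3.0], [[-1.5, -7.9, 0], 6.0], [[-2.0, -12.0, 0], 9.0], [[-2.2, -16.0, 0], 12.0], [[-2.2, -20.0, 0], 15.0], [[-2.0, -24.1, 0], 18.0], [[-1.6, -28.1, 0], 21.0], [[-1.0, -32.1, 0], 24.0]]
end phi 147.60000000000002 (np.float64(349.2626098802374), np.float64(-353.93305699836253), 46, -122.39999999999998)
[[[-0.9, -4.0, 0], 3.0], [[-1.5, -7.9, 0], 6.0], [[-2.0, -12.0, 0], 9.0], [[-2.2, -16.0, 0], 12.0], [[-2.2, -20.0, 0], 15.0], [[-2.0, -24.1, 0], 18.0], [[-1.6, -28.1, 0], 21.0], [[-1.0, -32.1, 0], 24.0]]
end phi 123.60000000000002 (np.float64(365.58659085361234), np.float64(-326.2686506077444), 46, -146.39999999999998)
[[[-0.9, -4.0, 0], 3.0], [[-1.5, -7.9, 0], 6.0], [[-2.0, -12.0, 0], 9.0], [[-2.2, -16.0, 0], 12.0], [[-2.2, -20.0, 0], 15.0], [[-2.0, -24.1, 0], 18.0], [[-1.6, -28.1, 0], 21.0], [[-1.0, -32.1, 0], 24.0]]
end phi 99.60000000000002 (np.float64(391.7514173104879), np.float64(-307.63551903396007), 46, -170.39999999999998)
```

Request:
carry_out --rows '[[[-15,22,0],-8],[[-30,45,0],-16],[[-45,67,0],-21.6],[[-45,67,30],-21.6],[[-45,67,65],-21.6],[[-45,67,100],-21.6],[[-45,67,125],-21.6],[[-45,67,134],-21.6]]'

```text
clock: 16.6
tcp_pos: [0.5137, -0.2401, 0.0422]
tool_rot: [-2.882, -1.24, 0.005]
contact_force: [0.1, -0.3, 0.2]
grip_width: 0.005
```

Run:
```python
from h import *
st()
a=get_image("wrist");cv2.imwrite("pics/wrist6.png",a)
a=get_image("scene");cv2.imwrite("pics/scene6.png",cv2.resize(a[145:285,195:355],None,fx=4.2,fy=4.2))
```

```text
t 16.6 bf [ 364.5 -434.4   42.2] yawY -43.43 F [ 0.1 -0.3  0.2] q [-0.5   0.06  1.61  0.    1.47  0.26] w 0.005
```

View pics/wrist6.png

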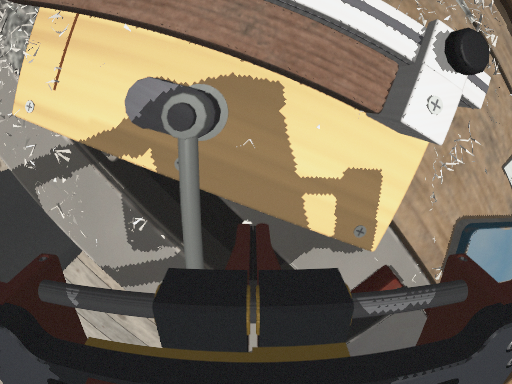

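View pics/scene6.png

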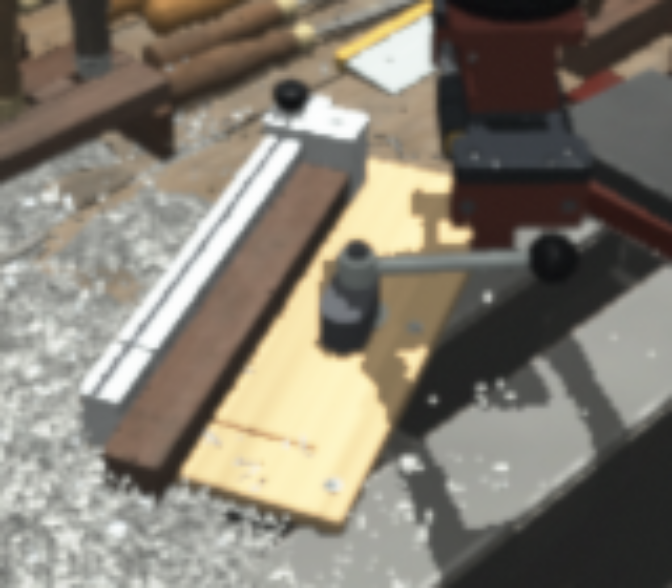

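Request:
carry_out --rows '[[[0,-2.5,0],0],[[0,-5,0],0],[[0,-7.5,0],0],[[0,-10,0],0],[[0,-12.5,0],0],[[0,-15,0],0],[[-0.9,-18.5,0],3],[[-1.5,-22.4,0],6]]'

```text
clock: 17.7
tcp_pos: [0.4978, -0.2279, 0.0456]
tool_rot: [2.948, 1.084, 0.0]
contact_force: [1.3, -1.8, -0.9]
grip_width: 0.006
```

Request:
carry_out --rows '[[[-0.9,-4,0],3],[[-1.5,-8,0],6],[[-2,-12,0],9],[[-2.2,-16,0],12],[[-2.2,-20,0],15],[[-2,-24,0],18],[[-1.6,-28,0],21],[[-1,-32,0],24]]'

```text
clock: 18.7
tcp_pos: [0.476, -0.2044, 0.0456]
tool_rot: [3.109, 0.448, -0.001]
contact_force: [-1.0, -2.4, 0.2]
grip_width: 0.007
```

Run:
```python
from h import *
st()
a=get_image("wrist");cv2.imwrite("pics/wrist7.png",a)
```

```text
t 18.7 bf [ 345.3 -386.1   45.6] yawY -73.61 F [-1.  -2.4  0.2] q [-0.47 -0.08  1.75 -0.    1.47  0.81] w 0.007
```

View pics/wrist7.png

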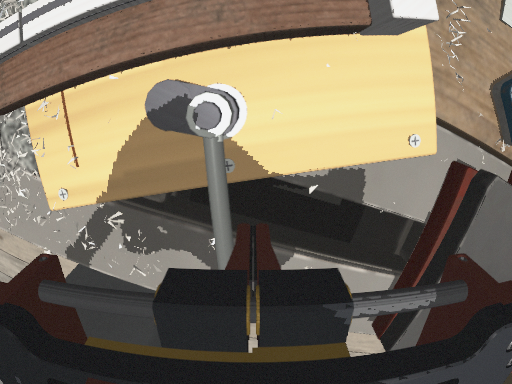

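Request:
carry_out --rows '[[[-0.9,-4,0],3],[[-1.5,-8,0],6],[[-2,-12,0],9],[[-2.2,-16,0],12],[[-2.2,-20,0],15],[[-2,-24,0],18],[[-1.6,-28,0],21],[[-1,-32,0],24]]'

```text
clock: 19.75
tcp_pos: [0.4659, -0.1739, 0.0456]
tool_rot: [3.134, -0.207, -0.001]
contact_force: [-0.3, -1.2, -0.9]
grip_width: 0.003
```

Request:
carry_out --rows '[[[-0.9,-4,0],3],[[-1.5,-8,0],6],[[-2,-12,0],9],[[-2.2,-16,0],12],[[-2.2,-20,0],15],[[-2,-24,0],18],[[-1.6,-28,0],21],[[-1,-32,0],24]]'

```text
clock: 20.75
tcp_pos: [0.469, -0.1419, 0.0455]
tool_rot: [3.023, -0.854, -0.002]
contact_force: [-2.3, 0.4, 0.1]
grip_width: 0.005
```

Run:
```python
from h import *
st()
a=get_image("wrist");cv2.imwrite("pics/wrist8.png",a)
```

```text
t 20.75 bf [ 365.4 -326.4   45.5] yawY -121.56 F [-2.3  0.4  0.1] q [-0.36 -0.16  1.82 -0.    1.48  1.76] w 0.005
```

View pics/wrist8.png

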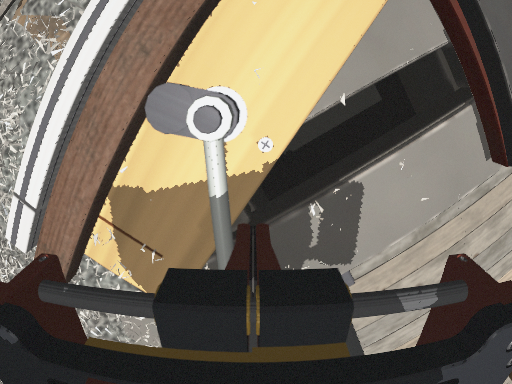

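Request:
carry_out --rows '[[[-0.6,-2.6,0],2],[[-1.1,-5.3,0],4],[[-1.5,-8,0],6],[[-1.8,-10.6,0],8],[[-2,-13.3,0],10],[[-2.2,-16,0],12],[[-2.2,-18.6,0],14],[[-2.2,-21.3,0],16]]'

```text
clock: 21.8
tcp_pos: [0.4766, -0.1241, 0.0453]
tool_rot: [2.871, -1.264, -0.006]
contact_force: [-10.3, -7.6, 3.7]
grip_width: 0.004
```

Run:
```python
from plan import *
st()
c=pose(107.6,18.5,46)
print([rel(c,pose(107.6-1.5*i,18.5,46)) for i in range(1,9)])
```

```text
t 21.8 bf [ 379.7 -313.6   45.3] yawY -137.52 F [-10.3  -7.6   3.7] q [-0.32 -0.15  1.81 -0.    1.48  2.08] w 0.004
[[[-0.5, -2.0, 0], 1.5], [[-0.9, -4.0, 0], 3.0], [[-1.2, -5.9, 0], 4.5], [[-1.5, -7.9, 0], 6.0], [[-1.8, -9.9, 0], 7.5], [[-2.0, -12.0, 0], 9.0], [[-2.1, -14.0, 0], 10.5], [[-2.2, -16.0, 0], 12.0]]
```

Request:
carry_out --rows '[[[-0.5,-2,0],1.5],[[-0.9,-4,0],3],[[-1.2,-6,0],4.5],[[-1.5,-8,0],6],[[-1.5,-9,0],7],[[-1.6,-10,0],7],[[-1.6,-10,0],7],[[-1.6,-10,0],7]]'

```text
clock: 22.8
tcp_pos: [0.4818, -0.1163, 0.0453]
tool_rot: [2.788, -1.435, -0.009]
contact_force: [-13.6, -6.1, 5.6]
grip_width: 0.009
```

Run:
```python
from h import *
st()
a=get_image("wrist");cv2.imwrite("pics/wrist9.png",a)
a=get_image("scene");cv2.imwrite("pics/scene9.png",cv2.resize(a[145:285,195:355],None,fx=4.2,fy=4.2))
```

```text
t 22.8 bf [ 387.8 -308.7   45.3] yawY -144.46 F [-13.6  -6.1   5.6] q [-0.3  -0.14  1.8  -0.    1.48  2.22] w 0.009
```

View pics/wrist9.png

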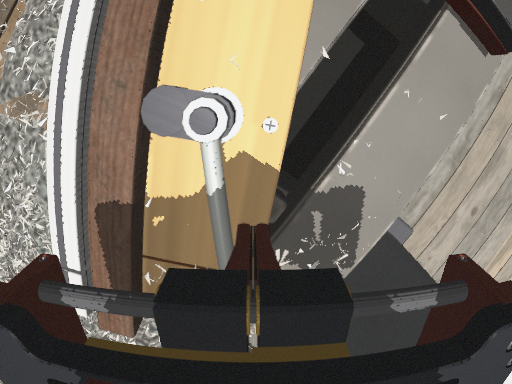

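View pics/scene9.png

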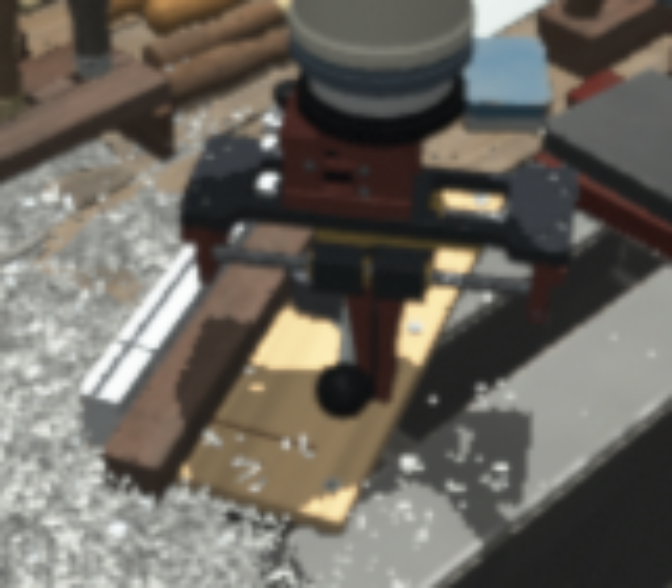

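Request:
carry_out --rows '[[[0,-1,0],0.5],[[-0.2,-2,0],1],[[-0.3,-3,0],1.5],[[-0.4,-4,0],2],[[-0.5,-5,0],2.5],[[-0.6,-6,0],3],[[-0.6,-6,0],3],[[-0.6,-6,0],3]]'

```text
clock: 23.9
tcp_pos: [0.487, -0.1111, 0.0453]
tool_rot: [2.752, -1.508, -0.008]
contact_force: [-11.3, -1.5, 4.6]
grip_width: 0.0
```

Run:
```python
from h import *
st()
```

```text
t 23.9 bf [ 394.8 -306.1   45.3] yawY -147.43 F [-11.3  -1.5   4.6] q [-0.29 -0.13  1.79 -0.    1.48  2.28] w 0.0
```

Request:
carry_out --rows '[[[0,-1,0],0],[[0,-2,0],0],[[0,-3,0],0],[[0,-4,0],0],[[0,-5,0],0],[[0,-6,0],0],[[0,-6,0],0],[[0,-6,0],0]]'

```text
clock: 24.9
tcp_pos: [0.4887, -0.1101, 0.0451]
tool_rot: [2.745, -1.506, -0.017]
contact_force: [-25.9, -9.2, 13.1]
grip_width: 0.008
```

Run:
```python
from h import *
st()
a=get_image("wrist");cv2.imwrite("pics/wrist10.png",a)
```

```text
t 24.9 bf [ 396.6 -305.9   45.1] yawY -147.5 F [-25.9  -9.2  13.1] q [-0.28 -0.11  1.78 -0.01  1.49  2.29] w 0.008
```

View pics/wrist10.png

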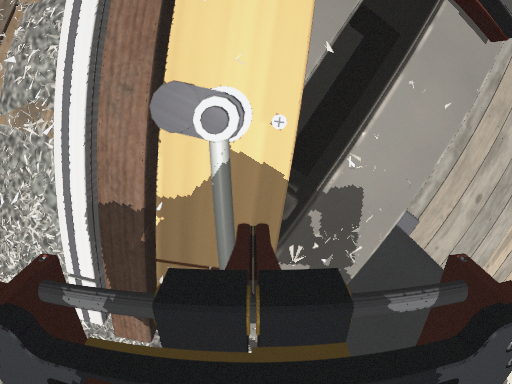

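Request:
carry_out --rows '[[[0,-1,0],0],[[0,-2,0],0],[[0,-3,0],0],[[0,-3,0],0],[[0,-3,0],0],[[0,-3,0],0],[[0,-3,0],0],[[0,-3,0],0]]'

```text
clock: 25.95
tcp_pos: [0.4888, -0.1099, 0.0451]
tool_rot: [2.74, -1.505, -0.023]
contact_force: [-37.2, -13.4, 18.8]
grip_width: 0.005
```

Run:
```python
from h import *
st()
```

```text
t 25.95 bf [ 396.8 -305.8   45.1] yawY -147.55 F [-37.2 -13.4  18.8] q [-0.28 -0.11  1.78 -0.01  1.49  2.3 ] w 0.005
```

Request:
carry_out --rows '[[[0,8,0],0],[[0,18,0],0],[[0,26,0],0],[[0,26,-25],0],[[0,26,-60],0],[[0,26,-100],0],[[0,26,-135],0],[[0,26,-150],0]]'

```text
clock: 26.95
tcp_pos: [0.4759, -0.1199, 0.1981]
tool_rot: [-2.754, 1.51, -0.006]
contact_force: [-0.4, 0.2, 0.1]
grip_width: 0.006
```

Request:
carry_out --rows '[[[0,0,0],-10],[[0,0,0],-20],[[0,0,0],-30],[[0,0,0],-40],[[0,0,0],-50],[[0,0,0],-60],[[0,0,0],-67],[[0,0,0],-67]]'

```text
clock: 27.95
tcp_pos: [0.4749, -0.1196, 0.1946]
tool_rot: [-3.13, -0.259, 0.002]
contact_force: [-0.2, 0.5, -0.3]
grip_width: 0.006
```

Run:
```python
from h import *
st()
a=get_image("wrist");cv2.imwrite("pics/wrist11.png",cv2.resize(a,None,fx=1.5,fy=1.5))
a=get_image("scene");cv2.imwrite("pics/scene11.png",cv2.resize(a[145:285,195:355],None,fx=4.2,fy=4.2))
```

```text
t 27.95 bf [ 380.1 -308.8  194.6] yawY -80.55 F [-0.2  0.5 -0.3] q [-0.32 -0.21  1.6   0.    1.75  1.09] w 0.006
```

View pics/wrist11.png

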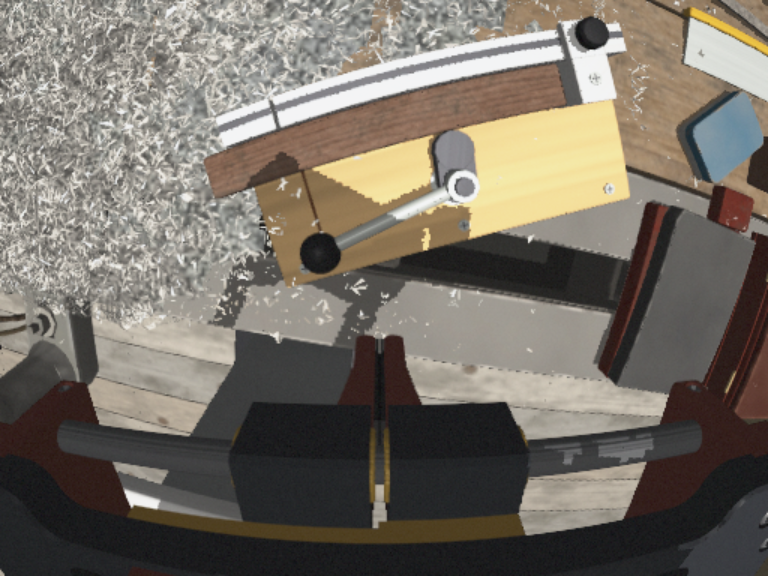

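View pics/scene11.png

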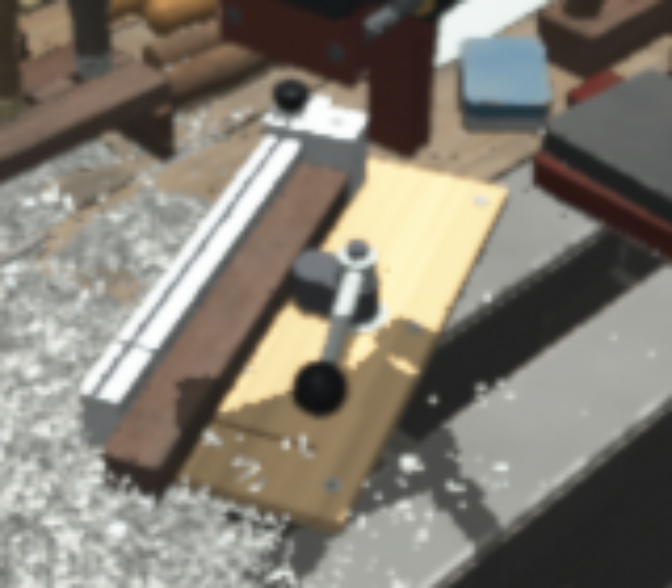

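Run:
```python
from h import *
g=lambda u,v,z:bf(castw((u-.25)/1.5,(v-.25)/1.5,z/1000))
r={}
for n,u,v,z in (("hub",462,186,52),("knob",319,253,51),("batFL",205,158,38),("batNL",214,198,38),("batNR",565,107,38),("fenceNL",222,149,50),("stopNL",584,105,61),("stopNR",615,100,61)): r[n]=g(u,v,z);print(n,r[n])
d=r["knob"]-r["hub"];print(np.degrees(np.arctan2(d[1],d[0])),np.hypot(*d[:2]))
```

```text
hub [ 424.4 -377.    52. ]
knob [ 406.2 -274.2   51. ]
batFL [ 492.9 -213.2   38. ]
batNL [ 463.6 -210.6   38. ]
batNR [ 460.6 -466.7   38. ]
fenceNL [ 493.2 -231.5   50. ]
stopNL [ 459.6 -470.7   61. ]
stopNR [ 459.5 -495.7   61. ]
100.0397719297472 104.39865899521891
```

Run:
```python
import cv2
a=cv2.imread("pics/wrist11.png")[20:240,180:660];cv2.imwrite("pics/w11z.png",cv2.resize(a,(800,367)))
a=cv2.imread("pics/wrist11.png")[40:140,510:640];cv2.imwrite("pics/w11y.png",cv2.resize(a,(780,600)))
```

```text
(no output)
```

View pics/w11y.png

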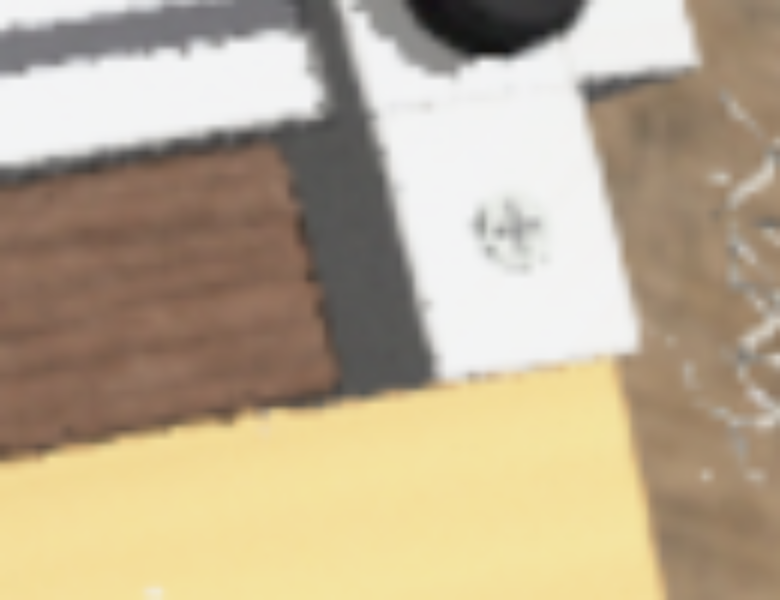

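Run:
```python
from h import *
c=get_calibration("wrist");o=-c["R"].T@c["t"];print(bf(o),bf(get_state()["tcp_pos"]), c["R"][2])
g=lambda u,v,z:bf(castw((u-.25)/1.5,(v-.25)/1.5,z/1000))
print(g(566.7,104.2,38),g(582.5,103.3,61),g(558,64.5,38),g(572.5,66,61))
```

```text
[ 460.3 -331.3  340.1] [ 380.2 -308.9  194.9] [-0.29488859 -0.04788545 -0.95433102]
[ 462.4 -468.5   38. ] [ 460.9 -469.9   61. ] [ 491.5 -469.7   38. ] [ 486.7 -469.4   61. ]
```

Request:
carry_out --rows '[[[6,20,0],0],[[13,46,0],0],[[20,72,0],0],[[27,98,0],0],[[34,124,0],0],[[39,145,0],0],[[40,150,0],0],[[40,150,0],0]]'

```text
clock: 29.05
tcp_pos: [0.5392, -0.2609, 0.1953]
tool_rot: [-3.13, -0.259, 0.001]
contact_force: [-0.3, 0.2, 0.3]
grip_width: 0.006
```

Run:
```python
from h import *
st()
c=get_calibration("wrist");a=get_image("wrist")
p=c["R"]@W(476,-470,38)+c["t"];th=np.arctan2(np.hypot(p[0],p[1]),p[2]);d=p[:2]/np.hypot(*p[:2])*th*c["mtx"][0,0]+c["mtx"][:2,2];print(d)
u,v=map(int,d);cv2.imwrite("pics/w12.png",cv2.resize(a[max(0,v-40):v+40,max(0,u-55):u+45],(750,600),interpolation=cv2.INTER_CUBIC))
a=get_image("top");cv2.imwrite("pics/top12.png",cv2.resize(a[130:310,120:350],None,fx=3.4,fy=3.3))
```

```text
t 29.05 bf [ 378.9 -464.   195.3] yawY -80.55 F [-0.3  0.2  0.3] q [-0.51  0.08  1.32  0.    1.74  0.9 ] w 0.006
[232.5072517   88.60400125]
```

View pics/w12.png

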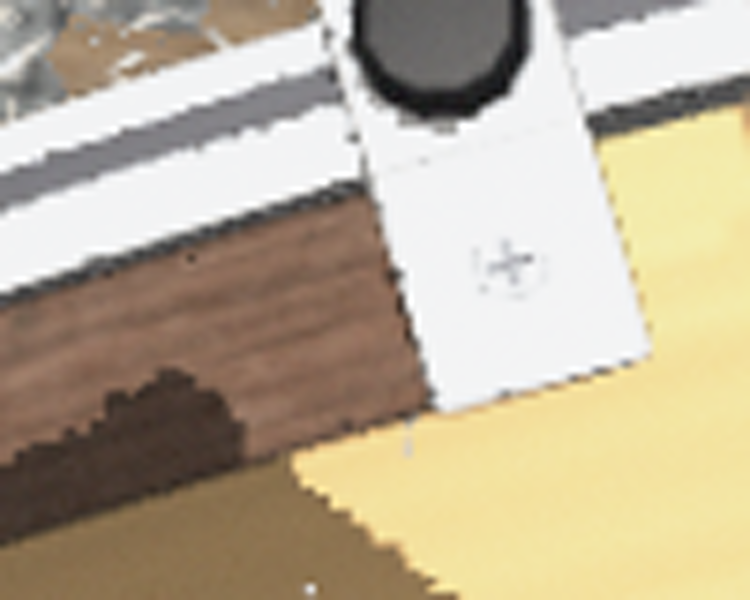

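View pics/top12.png

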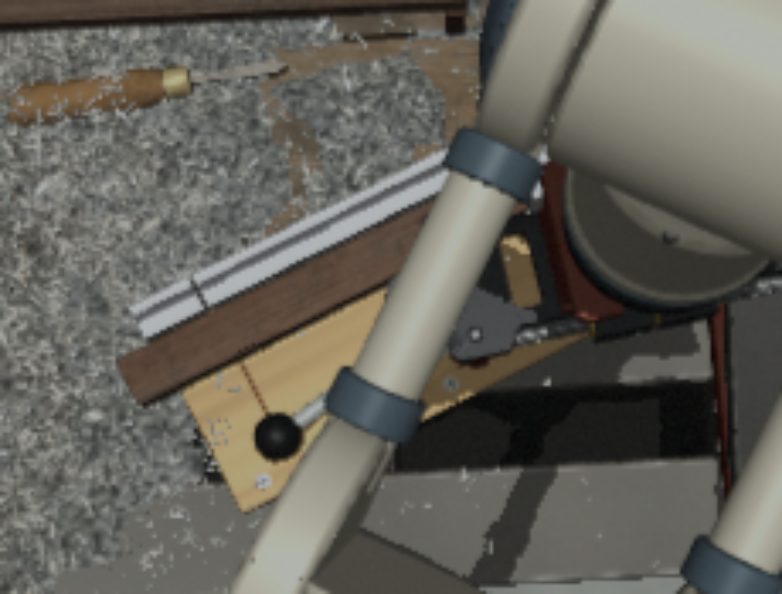

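The close-up from above shows no gap at the stop or the fence, and the arm is clear of everything. I'm handing in.

```bash
python3 -c "
from rig import robot; print(robot.close_job())"
```

```text
the job is handed in; nothing more can be done
None
```

The batten is flat against the fence, its right-hand end is on the length stop, and the cam is locked on it. I handed the job in at about 29 s.

I squared the batten to the fence with the two open fingertips and pushed its left end along to the stop. After a second push against the fence, I swung the lever round until it hit its end stop.

**Contacts:** each push stopped moving while the force kept rising:

| Push | Force at the tool |
|---|---|
| Fence, first push | about 19 N |
| Fence, second push | about 22 N |
| Length stop | about 18 N |
| Lever end stop | about 44 N |

The lever push was made with the fingertips, and it stayed well under the 120 N wrist limit.

**Last checks:**
- **Lever:** measured at 100.0° in the board's frame, which is the locked direction.
- **Batten end:** within about 0.5 mm of the stop face. A rougher first reading suggested up to 4 mm. Finer corner readings and a close view from above showed no gap.
- **Fence:** no visible gap along the fence.
- **Bystanders:** the tin and the turning tool look untouched. I compared them by eye and did not measure them.
- **Arm:** clear of everything, with no load on the wrist.

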